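# Line the fallen tamper up over the portafilter basket

## Task

The coffee tamper has toppled over: stand it upright on its steel foot on the worktop and let go, then take it by its wooden knob and lift it across the row of things in the middle of the counter (over the top, not round the end). Finish while holding it, still and level, centred over the round basket of the portafilter with its foot about a centimetre above the rim, and do not put it down. Never touch the portafilter with the tamper, and leave the portafilter and the row of things where they stand.

Things in the scene. Friction and masses are not known exactly. Their poses are not given: they have to be found in the camera images.
- tamper: coffee tamper, 0.4 kg, loose, 87 mm long: steel foot 58 mm across with an 8 mm thick rim, 22 mm neck at 29 mm, brown wooden knob. Origin: centre of the foot's underside; z: axis from foot to knob. Mass centre 34 mm up the axis. Starts lying, knob away from the robot (+x, within 0.6 rad) and dipping 0.13 rad. Let go leaning under 0.6 rad on its foot, it rocks upright
- tamper_knob (a point): point on the tamper's axis in its wooden knob, 66 mm from the foot's underside, where it is gripped; the knob is 38 mm wide from 62 to 74 mm and rounds off to the top at 87 mm. About 20 mm above the worktop while the tamper lies. Axes as the tamper's
- portafilter: espresso portafilter (metal basket, black handle), 229 x 88 x 57 mm, 0.62 kg, loose, resting on its spouts and handle. Origin: under the middle of its length; x from basket to handle end, roughly away from the robot; z up. The basket's axis is 79 mm to -x of the origin. Tamper and portafilter lie one on each side of the row, either one on the left
- basket_rim (a point): centre of the portafilter basket's round rim (72 mm outside diameter), 57 mm above the worktop; axes as the portafilter's
- sachet_box: open wooden box of sugar sachets, 75 x 130 mm, 73 mm high, loose, nearest the robot in the row. Origin: centre of its underside; y away from the robot along the row, x across the row to the right. The other three stand about 125, 240 and 350 mm along its y. The whole row is at most 120 mm wide and 100 mm high
- cup_lids: stack of black cup lids, 90 mm across, 95 mm high, loose, second in the row. Origin: centre of its underside
- milk_pitcher: steel milk jug with a handle, 75 x 106 mm, 100 mm high, loose, third in the row. Origin: centre of its underside
- glass_2: clear drinking glass, 76 mm across, 86 mm high, loose, last in the row. Origin: centre of its underside
There are look-alikes about, which are no part of the job. Leave any blue or pink look-alike of the tamper alone.

How it is judged:
On the way, in this order (a step that is already met when the one before it is completed fails the run):
1. the tamper stands upright on the worktop, let go and still (angle between tamper's own z axis and vertical below 0.1 rad and height (world z) of tamper between -0.004 and 0.004 m and contact force between tamper and the fingers below 0.1 N and linear speed of tamper below 0.02 m/s), for 0.2 s.
2. the tamper, held, passes above the row with its foot higher than the sachet box (contact force between tamper and the fingers above 2 N and height (world z) of tamper above 0.075 m and x of tamper in the frame of sachet_box between -0.04 and 0.04 m and y of tamper in the frame of sachet_box between -0.07 and 0.39 m).
At the end, for the whole second after the job is handed in: Tamper held in the fingers, still, within 0.12 rad of upright, its foot within 8 mm of the basket centre seen from above and 4 to 20 mm above the rim, not touching the portafilter; the portafilter and the row of four things within 2 cm of where they began (contact force between tamper and the fingers above 2 N and horizontal distance between tamper and basket_rim below 0.008 m and z of tamper in the frame of basket_rim between 0.004 and 0.02 m and angle between tamper's own z axis and vertical below 0.12 rad and contact force between tamper and portafilter below 0.05 N and linear speed of tamper below 0.02 m/s and distance of each of portafilter, sachet_box, cup_lids, milk_pitcher, glass_2 from where it was at the start of the episode below 0.02 m); the arm keeps its last pose, push and grip.
It fails at once if the tamper touches the portafilter (contact force between tamper and portafilter above 0.5 N).
It fails at once if the portafilter is shoved more than 2 cm (distance of portafilter from where it was at the start of the episode above 0.02 m).
It fails at once if a thing of the row is shoved more than 2 cm or tipped (distance of any of sachet_box, cup_lids, milk_pitcher, glass_2 from where it was at the start of the episode above 0.02 m or angle between any of sachet_box, cup_lids, milk_pitcher, glass_2's own z axis and vertical above 0.25 rad).
It also fails if it takes over 61 s, if anything falls off the work surface, if the arm or the gripper's body presses on something with over 40 N, if the wrist force passes 120 N, or if a joint passes its speed limit or range.

## Robot

A 7-joint arm with a two-finger parallel gripper is mounted at the origin on a cart in front of the work surface, level with it; the furniture and walls round the work are solid. World frame = base frame: x ahead of the robot, y to its left, z up, the work surface at z = 0. Lengths are in m, angles in rad, forces in N, time in s.
With the tool pointing down it reaches from about 0.425 to 0.875 m from the base axis. Payload 4.7 kg.
Tool frame: the origin (TCP) lies midway between the tips of the shut fingers; the grasp point (between the pads) lies 19 mm behind it; z points along the fingers, y is the line along which they close (so a half turn about z gives the same grasp; the last joint's range is limited). The gripper opens to 87 mm and grips with 3 to 60 N. Pads are 19 mm wide; open, the fingers measure 117 mm over their backs; the gripper's body (75 mm by 190 mm) begins 51 mm behind the grasp point.
Start: joints at [1.263, 0.321, -0.07, 1.45, 0.023, 1.371, -0.057], TCP at [0.206, -0.617, 0.223] pointing down, gripper open.
Joint ranges: [-2.86, 2.86], [-0.3, 2.09], [-1.38, 1.24], [0.06, 2.45], [-1.56, 4.7], [0.09, 2.05], [-2.69, 2.69]. Speed limits (rad/s): [2.57, 2.57, 3.14, 3.14, 3.14, 3.14, 3.14].

## Interface

Orientations are given as a rotation vector (axis times angle).
In Python, from bench import monitor, cams, workorder gives the robot as it stands.
- The arm moves only by the tool move_arm, never from a script. Its arguments are lists of equal length, an entry for each row: "slide": the shift along the tool's x, y, z in cm, a list of three; "roll": the turn about the tool's z in rad. In form: {"slide": [[dx, dy, dz], ...], "roll": [roll, ...]}. A call has 1 to 20 rows; each row is the pose to reach, as a shift and turn from the pose commanded when the call began, along the tool's axes at that moment; what a row does not reach only later rows make up. A row lasts 1/10 s, in which the tool goes at most 50 mm and 8.59 degrees, less where a joint would pass 70% of its speed; a pose out of reach is approached as far as the arm can. A call with a gripper value outside its range is refused whole. "gripper" is the finger opening in cm, from 0 to 8.7, set as the call begins (left out, the last holds). The fingers move at their own pace and stop on an object; "squeeze" is the grip in N (left out, the last holds). Time passes only in rows, so rows that repeat a pose let the fingers close. It gives the time, the measured TCP pose, the force, the opening and the grip force at its end, in the units of the state.
- monitor.get_state(): the state, without advancing time (a new reading comes with each control period).
- cams.get_image(name): name is "scene" or "top" or "wrist"; returns the picture (384x512x3 uint8, red, green, blue); there is no depth.
- cams.get_calibration(name): a dict with "mtx" (3x3 intrinsics, pixels), "dist_coeffs" ([k1, k2, p1, p2, k3] as OpenCV has them; the pictures are not rectified), "R" (3x3) and "t" (3): a world point X has camera coordinates R X + t. Camera axes: x right, y down, z forward; pixel columns grow to the right and rows downward; lengths in m; the calibration is good to about 2 mm. A picture is of the moment at which its call begins: read the wrist's pose just before it. get_calibration takes no time and is no camera call; for the wrist camera it gives the pose at the moment of the call.
- workorder.close_job(): hands the job in; it is judged then, once.
The state is a dict: "time": time; "joint_positions": joint angles; "qd": joint speeds; "joint_torque": joint torques, N m; "position": TCP position; "tool_rot": TCP orientation; "ft_force": force on the tool from outside, world axes, zero at the start; "torque": the same for the moment, N m; "grip_width": opening from 0.0 (shut) to 1.0 (fully open); "grip_force": force on a finger pad.
Only numpy, scipy, OpenCV 4.12 (cv2) and the standard library are available. Lean on these libraries where they do the work, as an engineer would, in place of code of your own. Each camera call takes 0.05 s, during which the arm holds its last target. There are 200 camera calls.

## Working session

There is one attempt and no reset: what is moved stays moved. The work goes in short steps, Python scripts to look and compute and a tool call to move; the robot and the scene stay as the last step left them, time stands still between calls to the robot, and variables do not carry over. Pictures are saved under pics/ and viewed, at most 10 in all, crops included, and the job is handed in when it is done.

Besides the shell and the picture viewer there is one more tool, called after ">>>" in YAML: its name, and indented under it one key for each argument. move_arm: Moves the arm, as the interface text tells. Its arguments: {"type":"object","properties":{"slide":{"type":"array","items":{"type":"array","items":{"type":"number"}}},"roll":{"type":"array","items":{"type":"number"}},"gripper":{"type":"number"},"squeeze":{"type":"number"}},"required":["slide","roll"]}

```bash
ls; mkdir -p pics
python3 - <<'E'
from bench import monitor,cams
import cv2,numpy as np
s=monitor.get_state();print(s['time'],s['position'],s['tool_rot'],s['grip_width'])
a=cams.get_image('scene');b=cams.get_image('top')
for n,i in(('scene',a),('top',b)):
    cv2.imwrite(f'pics/{n}0.png',cv2.resize(i[:,:,::-1],(796,597),interpolation=cv2.INTER_CUBIC)); np.save(f'pics/{n}0.npy',i)
    c=cams.get_calibration(n);print(n,np.round(c['mtx'],1).tolist(),np.round(c['dist_coeffs'],3),np.round(c['R'],3).tolist(),np.round(c['t'],3))
E
```

```text
pics
0.0 [ 0.20534387 -0.61612828  0.22146263] [-3.09916095e+00 -5.03018748e-01  7.09255248e-04] 0.9983480409089578
scene [[381.6, 0.0, 261.2], [0.0, 381.6, 194.1], [0.0, 0.0, 1.0]] [-0.091  0.     0.     0.     0.   ] [[-0.754, -0.657, 0.008], [-0.377, 0.422, -0.824], [0.538, -0.624, -0.566]] [0.446 0.315 0.865]
top [[414.7, 0.0, 256.1], [0.0, 414.7, 189.8], [0.0, 0.0, 1.0]] [-0.105  0.     0.     0.     0.   ] [[0.002, -1.0, 0.009], [-0.992, -0.003, -0.13], [0.13, -0.009, -0.991]] [-0.052  0.606  1.098]
```

View pics/top0.png

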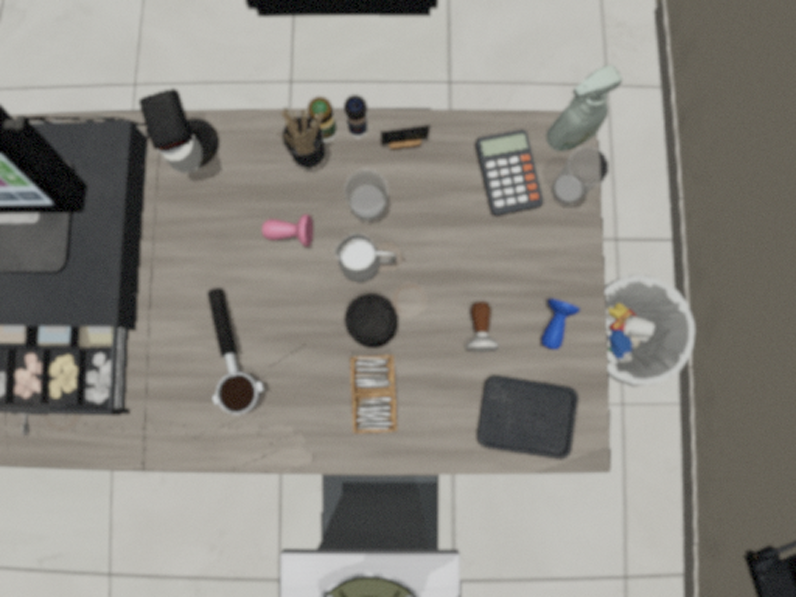

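View pics/scene0.png

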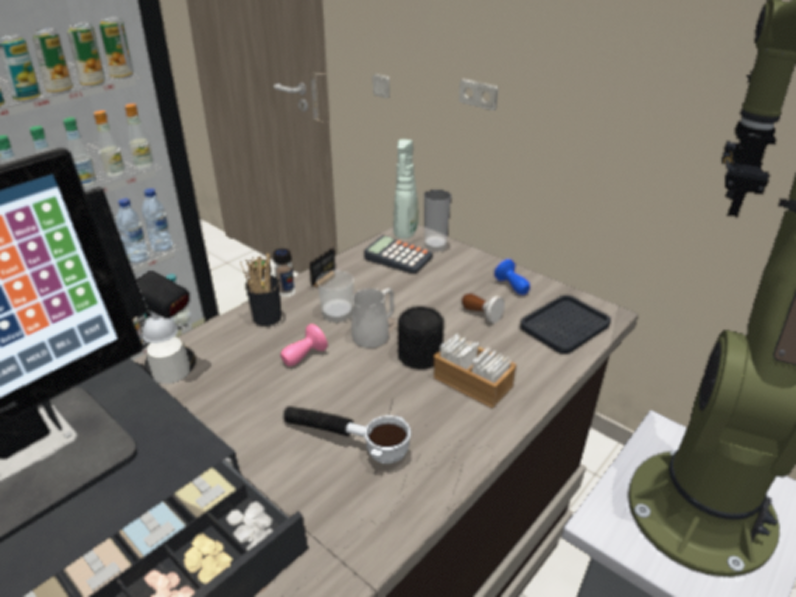

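Top view (796-px picture): the tamper's brown knob is at (481,315) and its foot at (481,343). The portafilter basket is at (238,393), the sachet box at (374,394), the lids at (371,319), the jug at (358,258) and the glass at (367,198). The blue look-alike is at (560,322). Next I'll measure the tamper and the basket.

```bash
cat > h.py <<'E'
import numpy as np,cv2
from bench import monitor,cams
def ray(c,uv):
    uv=np.asarray(uv,float).reshape(-1,1,2)
    n=cv2.undistortPoints(uv,c['mtx'],c['dist_coeffs']).reshape(-1,2)
    R=np.array(c['R']);t=np.array(c['t'])
    return -R.T@t,np.c_[n,np.ones(len(n))]@R
def plane(c,uv,z):
    o,d=ray(c,uv);return o+d*((z-o[2])/d[:,2])[:,None]
def tri(c1,u1,c2,u2):
    A=np.zeros((3,3));b=np.zeros(3);
    L=[]
    for c,u in((c1,u1),(c2,u2)):
        o,d=ray(c,u);d=d[0]/np.linalg.norm(d[0]);P=np.eye(3)-np.outer(d,d);A+=P;b+=P@o;L.append((P,o))
    X=np.linalg.solve(A,b);return X,[np.linalg.norm(P@(X-o)) for P,o in L]
def tool():
    s=monitor.get_state();return np.array(s['position']),cv2.Rodrigues(np.array(s['tool_rot']))[0],s
E
python3 - <<'E'
from h import *
i=np.load('pics/top0.npy');c=cams.get_calibration('top')
hsv=cv2.cvtColor(i,cv2.COLOR_RGB2HSV)
m=((hsv[...,0]<14)&(hsv[...,1]>110)&(hsv[...,2]<170)).astype(np.uint8)
m[:185]=0;m[:,:285]=0;m[235:]=0;m[:,335:]=0
ys,xs=np.nonzero(m);print(len(xs),xs.min(),xs.max(),ys.min(),ys.max(),xs.mean(),ys.mean())
r=cv2.minAreaRect(np.c_[xs,ys].astype(np.float32));print(r)
f=np.array([481,343])*512/796
print(plane(c,[[xs.mean(),ys.mean()]],.022),plane(c,[[xs.mean(),ys.min()]],.018), plane(c,[f],.03))
for n,p,z in(('blue knob',(552,340),.02),('blue',(565,306),.03),('box',(374,394),.073),('lids',(371,319),.095),('jug',(358,258),.1),('glass',(367,190),.086),('basket',(238,393),.057)):
    print(n,plane(c,[np.array(p)*512/796],z).round(3))
T=i[175:240,280:345];B=i[225:280,125:180];g=[cv2.resize(x,(390,390),interpolation=cv2.INTER_CUBIC) for x in(T,B)]
cv2.imwrite('pics/crop1.png',np.hstack(g)[:,:,::-1])
E
```

```text
154 304 314 195 212 308.7987012987013 202.97402597402598
((309.0, 203.5), (17.0, 10.0), 90.0)
[[ 0.57157111 -0.19728762  0.022     ]] [[ 0.59439538 -0.1981578   0.018     ]] [[ 0.52201406 -0.19715654  0.03      ]]
blue knob [[ 0.528 -0.327  0.02 ]]
blue [[ 0.588 -0.35   0.03 ]]
box [[ 0.433 -0.01   0.073]]
lids [[ 0.558 -0.005  0.095]]
jug [[0.661 0.018 0.1  ]]
glass [[0.783 0.004 0.086]]
basket [[0.433 0.224 0.057]]
```

View pics/crop1.png

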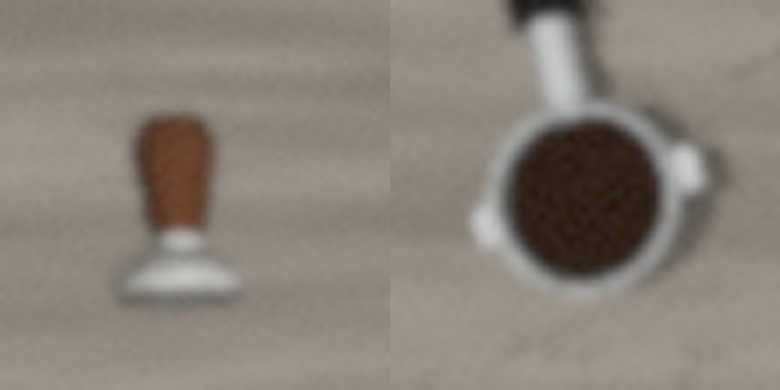

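The crop shows the tamper lying almost straight along +x, with a yaw of about 0.04, its knob tip at column 175 and its foot at column 181. The basket rim is a clear ring centred near crop pixel (583,198). Next I'll move above the knob for a wrist view.

Run:
```python
from h import *
p,R,s=tool();print(np.round(100*R.T@(np.array([.555,-.198,.22])-p),1), R.round(3).tolist())
```

```text
[ 46.4 -28.6   0.2] [[0.949, 0.316, -0.001], [0.316, -0.949, 0.002], [-0.0, -0.002, -1.0]]
```

>>> move_arm:
  slide:
    - [46.4, -28.6, 0.2]
    - [46.4, -28.6, 0.2]
    - [46.4, -28.6, 0.2]
    - [46.4, -28.6, 0.2]
    - [46.4, -28.6, 0.2]
    - [46.4, -28.6, 0.2]
    - [46.4, -28.6, 0.2]
    - [46.4, -28.6, 0.2]
    - [46.4, -28.6, 0.2]
    - [46.4, -28.6, 0.2]
    - [46.4, -28.6, 0.2]
    - [46.4, -28.6, 0.2]
    - [46.4, -28.6, 0.2]
    - [46.4, -28.6, 0.2]
    - [46.4, -28.6, 0.2]
    - [46.4, -28.6, 0.2]
  roll: [0.28, 0.28, 0.28, 0.28, 0.28, 0.28, 0.28, 0.28, 0.28, 0.28, 0.28, 0.28, 0.28, 0.28, 0.28, 0.28]
  gripper: 7

```text
time: 1.7
position: [0.5545, -0.2001, 0.2205]
tool_rot: [3.14, 0.061, -0.0]
ft_force: [0.4, -0.8, -0.4]
grip_width: 0.806
grip_force: 0.0
```

Run:
```python
from h import *
p,R,s=tool();c=cams.get_calibration('wrist');i=cams.get_image('wrist');np.save('pics/w1.npy',i)
print(s['time'],p,R.round(3).tolist(),np.round(c['R'],3).tolist(),(-np.array(c['R']).T@c['t']).round(3))
cv2.imwrite('pics/w1.png',i[:,:,::-1])
hsv=cv2.cvtColor(i,cv2.COLOR_RGB2HSV)
m=((hsv[...,0]<14)&(hsv[...,1]>110)&(hsv[...,2]<190)).astype(np.uint8)
n,l,st,ce=cv2.connectedComponentsWithStats(m);k=1+st[1:,4].argmax();print(st[k],ce[k])
ys,xs=np.nonzero(l==k);r=cv2.minAreaRect(np.c_[xs,ys].astype(np.float32));print(r)
print(plane(c,cv2.boxPoints(r),.02).round(4))
```

```text
1.7 [ 0.55449903 -0.2001318   0.22054477] [[0.999, 0.039, -0.0], [0.039, -0.999, -0.001], [-0.0, 0.0, -1.0]] [[0.039, -0.999, -0.001], [-0.964, -0.038, 0.265], [-0.264, -0.009, -0.964]] [ 0.627 -0.197  0.384]
[240 139  27  43 940] [252.34787234 159.17340426]
((253.0, 160.0), (42.0, 26.0), 90.0)
[[ 0.5934 -0.1798  0.02  ]
 [ 0.5947 -0.2126  0.02  ]
 [ 0.5403 -0.2153  0.02  ]
 [ 0.539  -0.1812  0.02  ]]
```

View pics/w1.png

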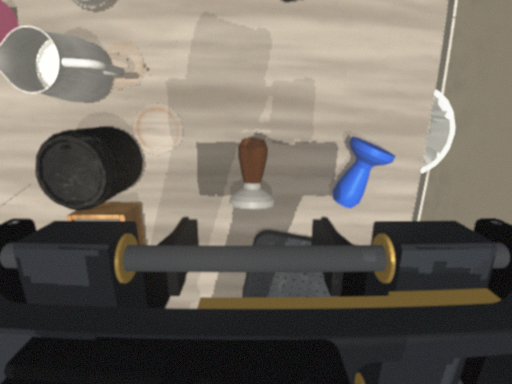

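The wrist view shows the knob from (253,139) down to the foot at (252,208), in line with the tool. The knob point is near (0.573, -0.197), so I'll descend onto it.

>>> move_arm:
  slide:
    - [1.9, -0.3, 5]
    - [1.9, -0.3, 10]
    - [1.9, -0.3, 15]
    - [1.9, -0.3, 19]
    - [1.9, -0.3, 20.5]
    - [1.9, -0.3, 21.6]
    - [1.9, -0.3, 21.6]
    - [1.9, -0.3, 21.6]
  roll: [0, 0, 0, 0, 0, 0, 0, 0]

```text
time: 2.55
position: [0.5759, -0.1954, 0.0068]
tool_rot: [3.14, 0.065, 0.005]
ft_force: [0.5, 1.4, 0.4]
grip_width: 0.804
grip_force: 0.0
```

>>> move_arm:
  slide:
    - [0, 0, 0]
    - [0, 0, 0]
    - [0, 0, 0]
    - [0, 0, 0]
    - [0, 0, 0]
    - [0, 0, 0]
    - [0, 0, 0]
    - [0, 0, 0]
  roll: [0, 0, 0, 0, 0, 0, 0, 0]
  gripper: 2.5
  squeeze: 8

```text
time: 3.35
position: [0.5744, -0.1954, 0.0048]
tool_rot: [3.14, 0.065, 0.001]
ft_force: [-0.4, -1.4, 1.4]
grip_width: 0.42
grip_force: 8.0
```

Gripped at 36 mm, which matches the knob. Now I'll swing the knob up on an arc about the foot's edge.

>>> move_arm:
  slide:
    - [-0.3, 0, -0.9]
    - [-0.7, 0, -1.7]
    - [-1.3, 0, -2.4]
    - [-1.9, 0, -3.1]
    - [-2.7, 0, -3.8]
    - [-3.5, 0, -4.3]
    - [-4.3, 0, -4.7]
    - [-5.2, 0, -5.0]
    - [-6.1, 0, -5.2]
    - [-7.1, 0, -5.2]
    - [-8.0, 0, -5.1]
    - [-8.0, 0, -5.1]
    - [-8.0, 0, -5.1]
  roll: [0, 0, 0, 0, 0, 0, 0, 0, 0, 0, 0, 0, 0]

```text
time: 4.65
position: [0.4939, -0.1997, 0.0575]
tool_rot: [3.138, 0.064, 0.001]
ft_force: [-1.7, -0.4, 10.9]
grip_width: 0.41
grip_force: 8.1
```

Run:
```python
from h import *
a=cams.get_image('scene');b=cams.get_image('wrist')
g=[cv2.resize(a[150:250,250:350],(390,390),interpolation=cv2.INTER_CUBIC),cv2.resize(b,(390,390))]
cv2.imwrite('pics/arc.png',np.hstack(g)[:,:,::-1])
```

```text
(no output)
```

View pics/arc.png

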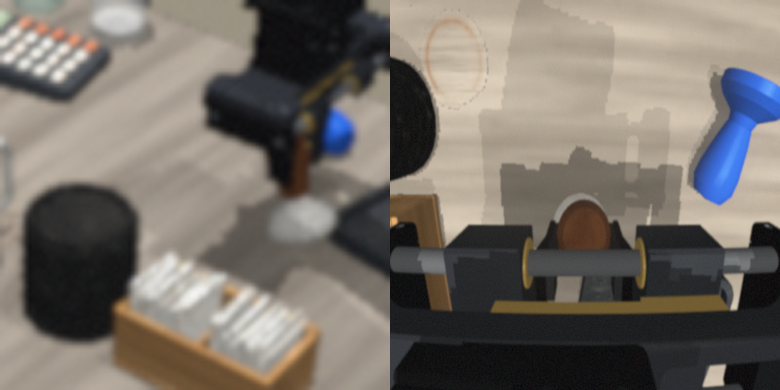

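The tamper is held nearly upright, with its foot on the table near scene-crop (300,220) and the knob straight below the fingers. Releasing it now.

>>> move_arm:
  slide:
    - [-0.6, 0, 0.1]
    - [-1.0, 0, 0.2]
    - [-1.0, 0, 0.2]
  roll: [0, 0, 0]

```text
time: 5.05
position: [0.4823, -0.1996, 0.0546]
tool_rot: [3.14, 0.064, -0.004]
ft_force: [-1.9, 0.9, 9.9]
grip_width: 0.417
grip_force: 7.5
```

>>> move_arm:
  slide:
    - [0, 0, 0]
    - [0, 0, 0]
    - [0, 0, 0]
    - [0, 0, 0]
    - [0, 0, 0]
    - [0, 0, 0]
    - [0, 0, 0]
    - [0, 0, 0]
    - [0, 0, 0]
    - [0, 0, 0]
    - [0, 0, 0]
    - [0, 0, 0]
  roll: [0, 0, 0, 0, 0, 0, 0, 0, 0, 0, 0, 0]
  gripper: 6.5

```text
time: 6.25
position: [0.4842, -0.1986, 0.0535]
tool_rot: [3.141, 0.066, -0.0]
ft_force: [-0.3, 0.7, 0.5]
grip_width: 0.748
grip_force: 0.0
```

Run:
```python
from h import *
p,R,s=tool();c=cams.get_calibration('wrist');i=cams.get_image('wrist');a=cams.get_image('scene')
hsv=cv2.cvtColor(i,cv2.COLOR_RGB2HSV)
m=((hsv[...,0]<14)&(hsv[...,1]>110)&(hsv[...,2]<190)).astype(np.uint8)
m[:,:200]=0;m[:,312:]=0
ys,xs=np.nonzero(m);print(xs.min(),xs.max(),ys.min(),ys.max(),len(xs))
print(p,plane(c,[[(xs.min()+xs.max())/2,ys.min()]],.075))
g=[cv2.resize(a[150:250,250:350],(390,390),interpolation=cv2.INTER_CUBIC),cv2.resize(i,(390,390))]
cv2.imwrite('pics/rel.png',np.hstack(g)[:,:,::-1])
```

```text
206 307 213 383 1892
[ 0.48419521 -0.1985922   0.05353489] [[ 0.5055557  -0.19851188  0.075     ]]
```

View pics/rel.png

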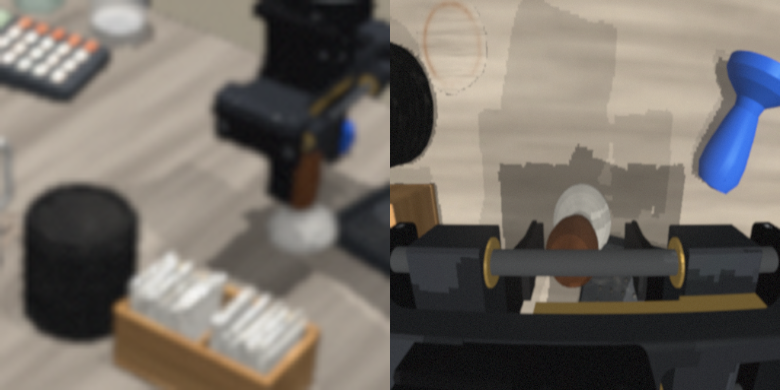

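The tamper looks upright: foot at right-pane (582,228), knob at (575,240). I'll raise the arm clear so it stands free and I can measure it.

>>> move_arm:
  slide:
    - [0, 0, -2]
    - [0, 0, -5]
    - [-1, 0, -10]
    - [-4, 0, -13]
    - [-6, 0, -15]
    - [-6, 0, -15]
    - [-6, 0, -15]
    - [-6, 0, -15]
  roll: [0, 0, 0, 0, 0, 0, 0, 0]

```text
time: 7.15
position: [0.4244, -0.2005, 0.2023]
tool_rot: [-3.14, -0.067, 0.002]
ft_force: [0.3, 0.3, -0.7]
grip_width: 0.745
grip_force: 0.0
```

Run:
```python
from h import *
p,R,s=tool();c=cams.get_calibration('wrist');i=cams.get_image('wrist');cs=cams.get_calibration('scene');a=cams.get_image('scene')
np.save('pics/w2.npy',i)
hsv=cv2.cvtColor(i,cv2.COLOR_RGB2HSV)
m=((hsv[...,0]<14)&(hsv[...,1]>110)&(hsv[...,2]<190)).astype(np.uint8)
n,l,st,ce=cv2.connectedComponentsWithStats(m)
for k in np.argsort(-st[1:,4])[:3]+1: print(st[k],ce[k])
print(p,R.round(3).tolist())
g=[cv2.resize(a[150:250,250:350],(390,390),interpolation=cv2.INTER_CUBIC),cv2.resize(i[100:300,156:356],(390,390),interpolation=cv2.INTER_CUBIC)]
cv2.imwrite('pics/up.png',np.hstack(g)[:,:,::-1])
```

```text
[229 107  35  35 964] [246.156639   123.98858921]
[124 135   1   1   1] [124. 135.]
[137 203   1   1   1] [137. 203.]
[ 0.42436011 -0.20049557  0.20233819] [[0.999, 0.043, -0.001], [0.043, -0.999, 0.001], [-0.001, -0.001, -1.0]]
```

View pics/up.png

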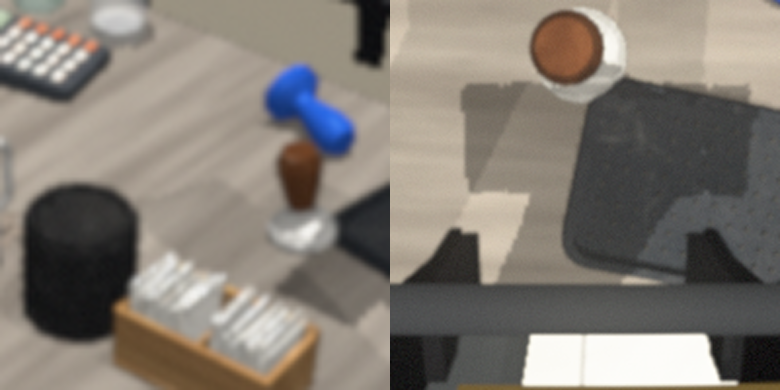

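The tamper stands, with its knob at wrist pixel (246,124) and its foot ring at about (253,128). The foot is very close to the dark mat's corner, so I need to check the lean and any overlap numerically.

Run:
```python
from h import *
i=np.load('pics/w2.npy');c=cams.get_calibration('wrist')
k=[246.5,124.2];print('knob',plane(c,[k],.070),plane(c,[k],.076))
# foot: bright low-saturation pixels around
hsv=cv2.cvtColor(i,cv2.COLOR_RGB2HSV)
for t in(165,180,195):
    m=((hsv[...,1]<28)&(hsv[...,2]>t)).astype(np.uint8);m[:95]=0;m[160:]=0;m[:,:220]=0;m[:,290:]=0
    ys,xs=np.nonzero(m);print(t,len(xs),xs.min(),xs.max(),ys.min(),ys.max())
# fit circle on the floor from hull points right half
    h=cv2.convexHull(np.c_[xs,ys].astype(np.int32))[:,0,:].astype(float)
    P=plane(c,h,.004)[:,:2];
    A=np.c_[2*P,np.ones(len(P))];s=np.linalg.lstsq(A,(P**2).sum(1),rcond=None)[0];print(s[:2],np.sqrt(s[2]+s[:2]@s[:2]))
print('mat corner',plane(c,[[156+(600-390)*.513,100+85*.513]],.005))
cv2.imwrite('pics/z.png',cv2.resize(i[90:160,215:290],(750,560),interpolation=cv2.INTER_CUBIC)[:,:,::-1])
```

```text
knob [[ 0.48445984 -0.18904747  0.07      ]] [[ 0.48472152 -0.18922108  0.076     ]]
165 479 234 276 104 151
[ 0.47766694 -0.19537977] 0.029109859105680223
180 359 234 276 104 144
[ 0.4788196  -0.19522619] 0.028325367880949772
195 304 251 276 104 140
[ 0.4827329 -0.2006147] 0.02314421880405307
mat corner [[ 0.45869349 -0.20961     0.005     ]]
```

View pics/z.png

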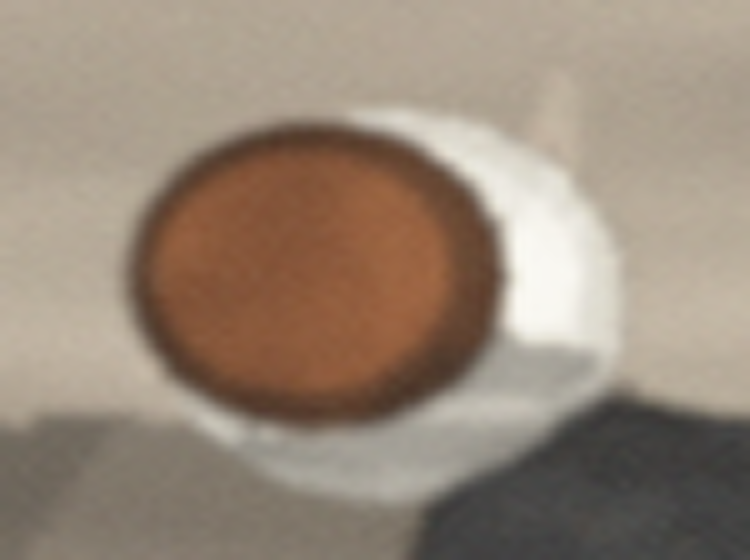

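The foot is centred at (0.4785, -0.195) and the knob at (0.4845, -0.189). That is a lean of about 0.13 rad, because the foot's edge rests on the mat's corner. I'll regrip the knob, move it about 7 cm along +x onto clear worktop, and set it down again.

>>> move_arm:
  slide:
    - [3.5, -0.5, 0.5]
    - [6.1, -0.9, 3]
    - [6.1, -0.9, 6]
    - [6.1, -0.9, 8.5]
    - [6.1, -0.9, 11]
    - [6.1, -0.9, 13.5]
    - [6.1, -0.9, 15.2]
    - [6.1, -0.9, 15.2]
    - [6.1, -0.9, 15.2]
  roll: [0, 0, 0, 0, 0, 0, 0, 0, 0]

```text
time: 8.15
position: [0.4849, -0.189, 0.051]
tool_rot: [-3.14, -0.067, 0.002]
ft_force: [-0.2, 0.1, -0.1]
grip_width: 0.748
grip_force: 0.0
```

>>> move_arm:
  slide:
    - [0, 0, 0]
    - [0, 0, 0]
    - [0, 0, 0]
    - [0, 0, 0]
    - [0, 0, 0]
    - [0, 0, 0]
    - [0, 0, 0]
    - [0, 0, -0.5]
    - [0, 0, -1.5]
    - [0, 0, -2.5]
    - [0, 0, -2.5]
    - [0, 0, -2.5]
  roll: [0, 0, 0, 0, 0, 0, 0, 0, 0, 0, 0, 0]
  gripper: 2.5
  squeeze: 12

```text
time: 9.35
position: [0.485, -0.1896, 0.077]
tool_rot: [3.14, 0.066, 0.001]
ft_force: [0.5, -0.5, -3.8]
grip_width: 0.417
grip_force: 12.0
```

>>> move_arm:
  slide:
    - [2, 0, 0]
    - [4.5, 0, 0]
    - [7, 0, 0]
    - [7, 0, 0]
    - [7, 0, 0.8]
    - [7, 0, 1.6]
    - [7, 0, 2.2]
    - [7, 0, 2.5]
    - [7, 0, 2.5]
    - [7, 0, 2.5]
  roll: [0, 0, 0, 0, 0, 0, 0, 0, 0, 0]

```text
time: 10.35
position: [0.5546, -0.1866, 0.0516]
tool_rot: [3.141, 0.066, -0.0]
ft_force: [0.5, -0.0, -3.5]
grip_width: 0.417
grip_force: 12.1
```

Still hanging free, so I'll lower in small steps until it touches.

>>> move_arm:
  slide:
    - [0, 0, 0.1]
    - [0, 0, 0.2]
    - [0, 0, 0.3]
    - [0, 0, 0.3]
  roll: [0, 0, 0, 0]

```text
time: 10.75
position: [0.5562, -0.1878, 0.0502]
tool_rot: [3.139, 0.065, 0.005]
ft_force: [-0.3, -1.1, 4.5]
grip_width: 0.415
grip_force: 11.6
```

>>> move_arm:
  slide:
    - [0, 0, 0]
    - [0, 0, 0]
    - [0, 0, 0]
    - [0, 0, 0]
    - [0, 0, 0]
    - [0, 0, 0]
    - [0, 0, 0]
    - [0, 0, 0]
    - [0, 0, 0]
    - [0, 0, 0]
  roll: [0, 0, 0, 0, 0, 0, 0, 0, 0, 0]
  gripper: 7

```text
time: 11.75
position: [0.5547, -0.1866, 0.0485]
tool_rot: [3.141, 0.066, -0.0]
ft_force: [-0.0, 0.6, 0.3]
grip_width: 0.804
grip_force: 0.0
```

>>> move_arm:
  slide:
    - [0, 0, -2]
    - [0, 0, -5]
    - [-1, 0, -10]
    - [-4, 0, -13]
    - [-6, 0, -15]
    - [-6, 0, -15]
    - [-6, 0, -15]
    - [-6, 0, -15]
  roll: [0, 0, 0, 0, 0, 0, 0, 0]

```text
time: 12.55
position: [0.4948, -0.1886, 0.1973]
tool_rot: [-3.14, -0.067, 0.002]
ft_force: [0.1, 0.5, -0.9]
grip_width: 0.806
grip_force: 0.0
```

Run:
```python
from h import *
p,R,s=tool();c=cams.get_calibration('wrist');i=cams.get_image('wrist');np.save('pics/w3.npy',i)
hsv=cv2.cvtColor(i,cv2.COLOR_RGB2HSV)
m=((hsv[...,0]<14)&(hsv[...,1]>110)&(hsv[...,2]<190)).astype(np.uint8);m[:,:200]=0;m[:,312:]=0;m[230:]=0
n,l,st,ce=cv2.connectedComponentsWithStats(m);k=1+st[1:,4].argmax();b=st[k];kc=[b[0]+(b[2]-1)/2,b[1]+(b[3]-1)/2]
print(p,b,'knob',plane(c,[kc],.072),s['grip_width'])
for t in(165,180):
    m=((hsv[...,1]<30)&(hsv[...,2]>t)).astype(np.uint8);m[:95]=0;m[160:]=0;m[:,:220]=0;m[:,290:]=0
    n,l,st,ce=cv2.connectedComponentsWithStats(m);k=1+st[1:,4].argmax()
    ys,xs=np.nonzero(l==k)
    h=cv2.convexHull(np.c_[xs,ys].astype(np.int32))[:,0,:].astype(float)
    P=plane(c,h,.004)[:,:2]
    A=np.c_[2*P,np.ones(len(P))];q=np.linalg.lstsq(A,(P**2).sum(1),rcond=None)[0];print(t,st[k],q[:2],np.sqrt(q[2]+q[:2]@q[:2]))
cv2.imwrite('pics/z2.png',cv2.resize(i[70:180,200:310],(560,560),interpolation=cv2.INTER_CUBIC)[:,:,::-1])
```

```text
[ 0.49484744 -0.18861768  0.19726332] [244 107  35  35 946] knob [[ 0.55618349 -0.19185502  0.072     ]] 0.8064327370805853
165 [236  97  49  46 590] [ 0.5557945  -0.19163623] 0.02935944928498439
180 [236  97  49  46 577] [ 0.55588038 -0.19166676] 0.02930505258150146
```

View pics/z2.png

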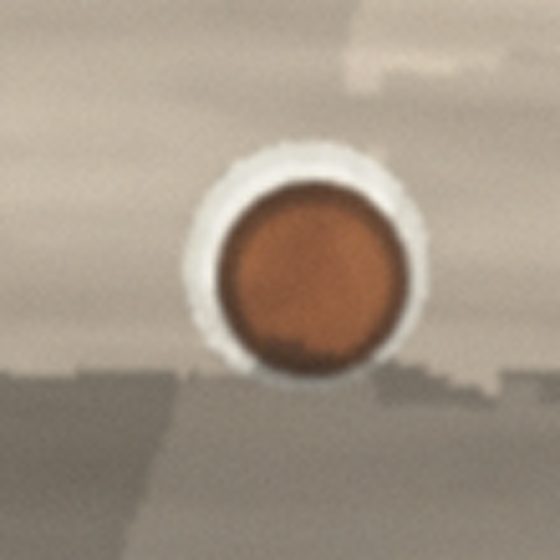

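Foot and knob centres agree to 0.5 mm at (0.556, -0.192), so the tamper stands upright and free. I'll grip the knob firmly, lift, and also measure the basket.

>>> move_arm:
  slide:
    - [3.5, 0.3, 0.5]
    - [6.1, 0.6, 3]
    - [6.1, 0.6, 6]
    - [6.1, 0.6, 8.5]
    - [6.1, 0.6, 11]
    - [6.1, 0.6, 13.5]
    - [6.1, 0.6, 14.9]
    - [6.1, 0.6, 14.9]
    - [6.1, 0.6, 14.9]
    - [6.1, 0.6, 14.9]
  roll: [0, 0, 0, 0, 0, 0, 0, 0, 0, 0]

```text
time: 13.6
position: [0.5572, -0.1928, 0.0508]
tool_rot: [3.14, 0.066, 0.003]
ft_force: [-0.2, 0.1, 1.0]
grip_width: 0.809
grip_force: 0.0
```

>>> move_arm:
  slide:
    - [0, 0, 0]
    - [0, 0, 0]
    - [0, 0, 0]
    - [0, 0, 0]
    - [0, 0, 0]
    - [0, 0, 0]
    - [0, 0, 0]
    - [0, 0, 0]
    - [0, 0, -2]
    - [0, 0, -5]
    - [0, 0, -9]
    - [0, 0, -13]
    - [0, 0, -15]
    - [0, 0, -15]
    - [0, 0, -15]
  roll: [0, 0, 0, 0, 0, 0, 0, 0, 0, 0, 0, 0, 0, 0, 0]
  gripper: 2.5
  squeeze: 30

```text
time: 15.1
position: [0.5552, -0.1925, 0.1981]
tool_rot: [-3.14, -0.065, 0.003]
ft_force: [-0.1, -0.5, -4.0]
grip_width: 0.406
grip_force: 30.0
```

Run:
```python
from h import *
p,R,s=tool();print(s['time'],p)
def ell(m):
    cs,_=cv2.findContours(m,cv2.RETR_EXTERNAL,cv2.CHAIN_APPROX_NONE);k=max(cs,key=cv2.contourArea);return k[:,0,:].astype(float)
def circ(P):
    A=np.c_[2*P,np.ones(len(P))];q=np.linalg.lstsq(A,(P**2).sum(1),rcond=None)[0];r=np.sqrt(q[2]+q[:2]@q[:2]);return q[:2],r,np.std(np.linalg.norm(P-q[:2],axis=1))
i=np.load('pics/top0.npy');c=cams.get_calibration('top')
j=np.load('pics/scene0.npy');cs=cams.get_calibration('scene')
for n,im,cc,(x0,y0,x1,y1) in(('top',i,c,(130,228,178,278)),('scene',j,cs,(228,262,272,302))):
    v=im.max(2);m=np.zeros(v.shape,np.uint8);m[y0:y1,x0:x1]=(v[y0:y1,x0:x1]<105)
    k=ell(cv2.morphologyEx(m,cv2.MORPH_OPEN,np.ones((5,5))));print(n,'dark bbox',k.min(0),k.max(0))
    for z in(.05,.054,.057): print(z,circ(plane(cc,k,z)[:,:2]))
```

```text
15.1 [ 0.55520189 -0.19250144  0.19806293]
top dark bbox [141. 242.] [162. 263.]
0.05 (array([0.43406042, 0.22951704]), np.float64(0.02887058096491922), np.float64(0.0007774481888951473))
0.054 (array([0.43414618, 0.2285511 ]), np.float64(0.028767263703248527), np.float64(0.0007746659858606119))
0.057 (array([0.43421049, 0.22782665]), np.float64(0.02868977575699098), np.float64(0.0007725793335847078))
scene dark bbox [238. 272.] [260. 286.]
0.05 (array([0.43300098, 0.22855096]), np.float64(0.025349999176678642), np.float64(0.0016964497360663698))
0.054 (array([0.43045167, 0.23126446]), np.float64(0.0252042043624684), np.float64(0.0016866929872649823))
0.057 (array([0.42853968, 0.23329959]), np.float64(0.025094858251808277), np.float64(0.0016793754256639421))
```

The tamper is lifted, with -4 N at the wrist. Both views place the basket axis at about (0.434, 0.229). I'll cross over the row between the box and the lids and stop beside the basket for a wrist check.

>>> move_arm:
  slide:
    - [-0.5, -1.5, -0.5]
    - [-1.3, -4, -1]
    - [-2.2, -7, -1]
    - [-3.1, -10, -1]
    - [-4, -13, -1]
    - [-4.9, -16, -1]
    - [-5.8, -19, -1]
    - [-6.7, -22, -1]
    - [-7.6, -25, -1]
    - [-8.5, -28, -1]
    - [-9.3, -31, -1]
    - [-10, -33, -1]
    - [-10.1, -33.7, -1]
    - [-10.1, -33.7, -1]
    - [-10.1, -33.7, -1]
  roll: [0, 0, 0, 0, 0, 0, 0, 0, 0, 0, 0, 0, 0, 0, 0]

```text
time: 16.6
position: [0.4409, 0.1386, 0.2089]
tool_rot: [3.14, 0.064, -0.002]
ft_force: [-0.2, -0.6, -2.8]
grip_width: 0.409
grip_force: 30.0
```

Run:
```python
from h import *
p,R,s=tool();c=cams.get_calibration('wrist');i=cams.get_image('wrist');np.save('pics/w4.npy',i)
print(p,R.round(3).tolist(),c['mtx'][0][0])
o,d=ray(c,[[256,192]]);X=np.array([.4335,.229,.057]);q=np.array(c['R'])@X+c['t'];print(np.array(c['mtx'])@q/q[2])
cv2.imwrite('pics/w4.png',i[:,:,::-1])
```

```text
[0.44093407 0.13863778 0.20887217] [[0.999, 0.041, -0.001], [0.041, -0.999, -0.001], [-0.001, 0.001, -1.0]] 285.76694807298003
[175.0227513  181.48218214   1.        ]
```

View pics/w4.png

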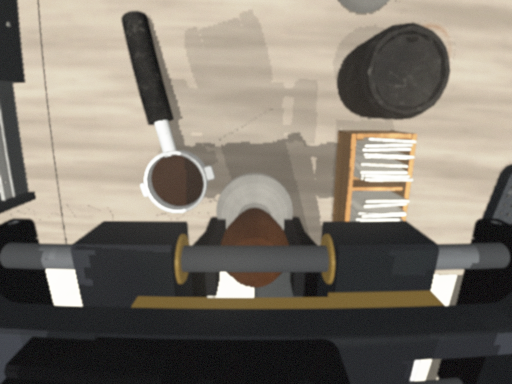

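The basket ring is centred at about (175,181), matching the predicted pixel. The foot's front arc shows at (255,173) above the fingers. I'll fit the rim and the foot offset.

Run:
```python
from h import *
from scipy.optimize import least_squares
i=np.load('pics/w4.npy');c=cams.get_calibration('wrist');p,R,s=tool()
v=i.max(2).astype(float);v=cv2.GaussianBlur(v,(3,3),0)
def edges(c0,r0,r1,angs,sgn):
    out=[];rr=np.arange(r0,r1,.25)
    for a in angs:
        x=c0[0]+rr*np.cos(a);y=c0[1]+rr*np.sin(a)
        f=cv2.remap(v,x.astype(np.float32)[None],y.astype(np.float32)[None],cv2.INTER_LINEAR)[0]
        g=np.gradient(f)*sgn;k=g.argmax()
        if g[k]>2: out.append((x[k],y[k]))
    return np.array(out)
def circ(P,r=None):
    f=lambda q:np.linalg.norm(P-q[:2],axis=1)-(r or q[2])
    x0=np.r_[P.mean(0),.03][: (2 if r else 3)]
    q=least_squares(f,x0,loss='soft_l1',f_scale=.001);return q.x.round(4),np.std(f(q.x)).round(4)
A=np.linspace(0,2*np.pi,72,endpoint=False)
E1=edges((175,181),18,32,A,1)   # coffee->ring inner edge
for z in(.050,.057): print('inner',z,len(E1),circ(plane(c,E1,z)[:,:2]))
E2=edges((175,181),28,40,A,-1)
print('outer',len(E2),circ(plane(c,E2,.057)[:,:2]),circ(plane(c,E2,.057)[:,:2],.036))
# foot, front arc
B=np.linspace(-np.pi*.85,-np.pi*.15,30)
zf=p[2]-.0485+.006
E3=np.r_[edges((255,212),28,48,B,-1)]
P=plane(c,E3,zf)[:,:2]
print('foot',len(E3),circ(P,.029),circ(P),'tcp',p)
print(E3[::6].round(0).tolist())
k=plane(c,[[256,248]],p[2]+.019);print('knob',k)
```

```text
inner 0.05 72 (array([0.431 , 0.2315, 0.0327]), np.float64(0.0004))
inner 0.057 72 (array([0.4328, 0.2296, 0.032 ]), np.float64(0.0004))
outer 59 (array([0.431 , 0.2296, 0.0376]), np.float64(0.0035)) (array([0.4324, 0.2301]), np.float64(0.0039))
foot 30 (array([0.4407, 0.1389]), np.float64(0.0004)) (array([0.4404, 0.1389, 0.0292]), np.float64(0.0004)) tcp [0.44115455 0.13839521 0.20898871]
[[218.0, 193.0], [232.0, 181.0], [248.0, 174.0], [265.0, 175.0], [280.0, 183.0]]
knob [[0.44095748 0.13779395 0.22798871]]
```

The foot sits directly under the TCP to within 0.5 mm. The rim centre is (0.433, 0.2297). I'll move over it at height first, then descend.

>>> move_arm:
  slide:
    - [-0.1, -1.5, 0]
    - [-0.2, -4, 0]
    - [-0.3, -6.5, 0]
    - [-0.4, -8.5, 0]
    - [-0.4, -9.1, 0]
    - [-0.4, -9.1, 1]
    - [-0.4, -9.1, 3]
    - [-0.4, -9.1, 5]
    - [-0.4, -9.1, 5]
    - [-0.4, -9.1, 5]
    - [-0.4, -9.1, 5]
  roll: [0, 0, 0, 0, 0, 0, 0, 0, 0, 0, 0]

```text
time: 17.75
position: [0.4341, 0.2302, 0.1603]
tool_rot: [-3.141, -0.064, -0.002]
ft_force: [-0.2, 0.6, -3.7]
grip_width: 0.404
grip_force: 30.0
```

Run:
```python
from h import *
for _ in range(3):
    cams.get_image('top')
    p,R,s=tool();print(p.round(4),s['grip_force'],s['ft_force'],(100*R.T@(np.array([.4333,.2292,.1165])-p)).round(2))
```

```text
[0.4341 0.2305 0.1605] 29.96297081146622 [-0.0295105   0.58634243 -3.02755781] [-0.09  0.13  4.4 ]
[0.434  0.2307 0.1605] 29.96375612245174 [-0.28074326  0.4812712  -3.06619061] [-0.09  0.14  4.4 ]
[0.4339 0.2307 0.1604] 29.964124379621353 [ 0.14524502 -0.23575118 -3.58799891] [-0.08  0.15  4.39]
```

>>> move_arm:
  slide:
    - [-0.1, 0.1, 0.7]
    - [-0.1, 0.1, 1.5]
    - [-0.1, 0.1, 2.3]
    - [-0.1, 0.1, 3.0]
    - [-0.1, 0.1, 3.6]
    - [-0.1, 0.1, 4.1]
    - [-0.1, 0.1, 4.3]
    - [-0.1, 0.1, 4.3]
    - [-0.1, 0.1, 4.3]
    - [-0.1, 0.1, 4.3]
    - [-0.1, 0.1, 4.3]
    - [-0.1, 0.1, 4.3]
  roll: [0, 0, 0, 0, 0, 0, 0, 0, 0, 0, 0, 0]

```text
time: 19.1
position: [0.4324, 0.2297, 0.1167]
tool_rot: [3.141, 0.066, 0.001]
ft_force: [-0.5, -0.9, -2.4]
grip_width: 0.407
grip_force: 30.0
```

Run:
```python
from h import *
i=cams.get_image('wrist');c=cams.get_calibration('wrist');p,R,s=tool();print(s['time'],p.round(4),s['grip_force'],s['ft_force'],np.abs(s['qd']).max())
v=cv2.GaussianBlur(i.max(2).astype(float),(3,3),0)
q=np.array(c['R'])@np.array([.433,.2296,p[2]-.04])+c['t'];u=np.array(c['mtx'])@q/q[2];print('foot px predicted',u[:2])
np.save('pics/w5.npy',i);t=cams.get_image('top');np.save('pics/top5.npy',t);sc=cams.get_image('scene')
for n,b in(('top',t),('scene',sc)):
    a=np.load(f'pics/{n}0.npy').astype(int);d=(np.abs(a-b).max(2)>45).astype(np.uint8)
    k,l,st,ce=cv2.connectedComponentsWithStats(d);print(n,[x.tolist() for x in st[1:] if x[4]>25])
```

```text
19.15 [0.4324 0.2296 0.1166] 29.964522162044886 [ 1.25989451 -0.17894177 -3.24775247] 0.0013355110220824257
foot px predicted [255.03450163 211.02541913]
top [[302, 194, 14, 20, 225], [55, 223, 163, 161, 10999], [55, 242, 17, 18, 186], [51, 251, 10, 14, 66], [64, 254, 18, 13, 94], [479, 349, 33, 35, 862], [222, 356, 37, 19, 450]]
scene [[206, 0, 286, 303, 16605], [464, 37, 45, 103, 2403], [467, 43, 45, 184, 2219], [297, 189, 20, 21, 228], [455, 212, 12, 21, 118], [258, 225, 10, 11, 46], [484, 230, 20, 18, 130], [467, 232, 12, 6, 43], [438, 235, 16, 46, 211], [463, 239, 28, 22, 366], [235, 272, 10, 16, 34], [238, 272, 23, 13, 223], [428, 284, 9, 6, 32], [499, 284, 13, 24, 139], [387, 287, 32, 25, 408], [218, 293, 19, 18, 171], [233, 305, 22, 16, 102]]
```

```bash
python3 -c "
from bench import workorder
print(workorder.close_job())"
```

```text
the job is handed in; nothing more can be done
None
```

I stood the tamper upright and let go, carried it over the row, and handed the job in holding it level and still over the basket, about 1 mm off centre and 11 mm above the rim by my measurements. The first release left it leaning on the mat's corner, so I moved it to clear worktop and set it down again; no verdict came back.

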